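# Load the spectrometer and start the scan

## Task

Get the spectrometer scanning: with a fingertip push the sample cassette that lies on the spectrometer's loading deck along its channel, fully home against the stop, then push the open lid over until it is fully shut, and then press the larger round key on the control pod right down. Only push and press with the fingertips: the cassette slides and is never lifted, the key is not pressed before the lid is shut, the smaller key is left alone, and nothing else on the bench is moved.

Things in the scene. Friction and masses are not known exactly. Their poses are not given: they have to be found in the camera images.
- ftir: White bench spectrometer, fixed. Origin: on the bench (z = 0); +x runs from the loading side (robot side) to the back, z up. In front a low deck: x -160 to +70 mm, y -110 to +110 mm, floor at height 60 mm. Behind x = +70 mm the housing, 360 mm wide (y), 200 mm deep, 137 mm high.
- stop (a point): Middle of the face of the stop at the channel's inner end, at ftir x +60, y 0, height 74 mm; the stop is 30 mm high, 80 mm wide. The channel runs along ftir x on the deck floor, centred on y = 0, 63 mm wide, between two grey rails 12 mm high, 8 mm thick, from x = -157 to +57 mm.
- shoulder (a point): Middle of the top of the right-hand shoulder on which the free side of the shut lid rests, at ftir x +10, y -85, height 94 mm. The shoulders flank the channel for x -48 to +68 mm, tops at height 94 mm: right one y -110 to -60 mm, hinge-side one y +80 to +110 mm.
- cassette_c (a point): Centre of the sample cassette, a loose dark steel block 80 mm (along the channel, ftir x) x 60 mm x 28 mm high, about 160 g (varies), with a round window on top, lying in the channel on the deck floor. Axes as ftir's. It is home when it touches the stop: its centre then is at ftir x = +20 mm, y = 0, height 74 mm.
- lid (a joint): Lid angle in rad: 0 is fully shut (lying level over the channel), 1.57 upright, about 2.05 the open limit, leaning to the outside (ftir +y). The hinge is stiff (about 2 to 3 N at the free edge) and the lid stays wherever it is left; nothing latches.
- lid_hinge (a point): Middle of the lid's hinge line, which runs along ftir x at ftir (x +10, y +92, height 94 mm). The lid is a white panel 110 mm along the hinge, 150 mm from hinge to free edge, 8 mm thick (up to 9 mm at the grey strip along the free edge); hinge at its underside. Shut, it extends to ftir -y, top at height 102 mm.
- lid_edge (a point): Middle of the lid's free edge (150 mm from the hinge, mid-thickness).
- pod: White control pod, box 130 x 170 x 45 mm high (x, y, z), fixed to the bench, to the left or the right of the spectrometer. Origin: centre of its underside. Two grey round keys in black housings on top.
- start_key_top (a point): Centre of the top face of the larger key, 32 mm across; it faces up. On the pod at x -15, y +38 mm.
- start_key (a joint): Travel of the larger key in m: 0 up, 0.006 right down (sprung, 4 N right down; comes back up).
- small_key_top (a point): Centre of the top face of the smaller key, 18 mm across; leave alone. On the pod at x -15, y -42 mm.
- small_key (a joint): Travel of the smaller key in m: 0 up, 0.005 right down.
- rack: White vial rack, 70 x 150 mm, 79 mm high with its vials, fixed, on the other side from the pod. Origin: centre of its underside.
- spare: Spare cassette lying loose on the bench in front of the spectrometer, like the other: 80 x 60 x 28 mm. Origin: centre of its underside.
- vial: Small amber vial, 22 mm across, 45 mm high, standing loose on the front right of the loading deck. Origin: centre of its underside.
- jar: White jar, 60 mm across, 85 mm high, standing loose. Origin: centre of its underside.
- beaker: Glass beaker, 64 mm across, 85 mm high, standing loose. Origin: centre of its underside.
- mouse: Black computer mouse, 100 x 60 x 32 mm, loose on its mat. Origin: centre of its underside.
- spatula: Narrow steel laboratory spatula, 170 mm long, 14 mm wide at most, 6 mm thick, lying loose on the bench. Origin: middle of its underside.
Mind the look-alikes: they are no part of the job. What is shaped like the part that bears cassette_c but orange is not meant.

How it is judged:
By the outcome, as a careful person would: the job done as asked, in the order asked, and still so for the second after the job is handed in, with the robot touching nothing.
It also fails if it takes over 61 s, if anything falls off the work surface, if the arm or the gripper's body presses on something with over 40 N, if the wrist force passes 120 N, or if a joint passes its speed limit or range.

## Robot

A 7-joint arm with a two-finger parallel gripper is mounted at the origin on the work surface. World frame = base frame: x ahead of the robot, y to its left, z up, the work surface at z = 0. Lengths are in m, angles in degrees, forces in N, time in s.
With the tool pointing down it reaches from about 0.425 to 0.875 m from the base axis. Payload 4.7 kg.
Tool frame: the origin (TCP) lies between the finger pads; the fingertips stand 22 mm ahead of it and the grasp point (between the pads) lies 3 mm ahead of it; z points along the fingers, y is the line along which they close (so a half turn about z gives the same grasp; the last joint's range is limited). The gripper opens to 87 mm and grips with 3 to 60 N. Pads are 19 mm wide; open, the fingers measure 117 mm over their backs; the gripper's body (75 mm by 190 mm) begins 51 mm behind the grasp point.
Start: joints at [-67.546, 18.392, -4.016, 83.108, 1.295, 78.541, -3.26], TCP at [0.24, 0.604, 0.245] pointing down, gripper open.
Joint ranges: [-163.93, 163.93], [-17.29, 119.83], [-79.2, 71.16], [3.27, 140.29], [-89.18, 269.18], [5.43, 117.66], [-154.24, 154.24]. Speed limits (degrees/s): [147.25, 147.25, 180, 180, 180, 180, 180].

## Interface

Orientations are given as [roll, pitch, yaw] about the fixed x, y, z axes, in that order (R = Rz(yaw) Ry(pitch) Rx(roll)).
In Python, from cell import env gives the robot as it stands.
- The arm moves only by the tool drive_tool, never from a script. Its argument "moves" is a list of rows, each a list of 3 entries, a list of its own where there are three numbers: the shift along the tool's x, y, z in mm, then the turn, a rotation vector about the tool's x, y, z in rad, then the closure, from 0 (fully open) to 1 (shut). In form: [[[x, y, z], [wx, wy, wz], jaw], ...]. A call has 1 to 12 rows; each row shifts and turns the commanded pose from where the row before left it, along the tool's axes as they then stand; what a row does not reach is not made up. A row lasts 1/12 s, in which the tool goes at most 41.7 mm and 7.16 degrees, less where a joint would pass 70% of its speed; a pose out of reach is approached as far as the arm can. A call with a gripper value outside its range is refused whole. The fingers move at their own pace and stop on an object; "newtons" is the grip in N (left out, the last holds). Time passes only in rows, so rows that do not move let the fingers close. It gives the time, the measured TCP pose, the force, the opening and the grip force at its end, in the units of the state.
- env.get_obs(): the state, without advancing time (a new reading comes with each control period).
- env.read_camera(name): name is "scene" or "side" or "wrist"; returns (picture, depth): 480x640x3 uint8, blue, green, red; 480x640 float32, m along the optical axis (not along the pixel's ray), 0 where there is no reading.
- env.get_calibration(name): a dict with "fx", "fy", "cx", "cy" (pixels), "T" (4x4, takes a point from camera to world coordinates). Camera axes: x right, y down, z forward; pixel columns grow to the right and rows downward; lengths in m; the calibration is good to about 2 mm. A picture is of the moment at which its call begins: read the wrist's pose just before it. get_calibration takes no time and is no camera call; for the wrist camera it gives the pose at the moment of the call.
- env.sign_off(): hands the job in; it is judged then, once.
The state is a dict: "time_s": time; "qpos": joint angles; "joint_velocities": joint speeds; "effort": joint torques, N m; "tool_pos": TCP position; "tool_rot": TCP orientation; "force": force on the tool from outside, world axes, zero at the start; "wrist_torque": the same for the moment, N m; "grip_width": finger opening in m; "grasp_force": force on a finger pad.
Only numpy, scipy, OpenCV 4.12 (cv2) and the standard library are available. Lean on these libraries where they do the work, as an engineer would, in place of code of your own. Each camera call takes 0.05 s, during which the arm holds its last target. There are 200 camera calls.

## Working session

There is one attempt and no reset: what is moved stays moved. The work goes in short steps, Python scripts to look and compute and a tool call to move; the robot and the scene stay as the last step left them, time stands still between calls to the robot, and variables do not carry over. Pictures are saved under pics/ and viewed, at most 10 in all, crops included, and the job is handed in when it is done.

Besides the shell and the picture viewer there is one more tool, called after "Call:" in YAML: its name, and indented under it one key for each argument. drive_tool: Moves the arm, as the interface text tells. Its arguments: {"type":"object","properties":{"moves":{"type":"array"},"newtons":{"type":"number"}},"required":["moves"]}

```bash
mkdir -p pics; ls; python3 - <<'E'
from cell import env
import cv2,numpy as np
o=env.get_obs(); print({k:np.round(v,3).tolist() for k,v in o.items()})
for n in("scene","side"):
    p,d=env.read_camera(n); c=env.get_calibration(n)
    cv2.imwrite(f"pics/{n}0.png",p); np.savez(f"{n}0.npz",p=p,d=d,T=c["T"],k=[c["fx"],c["fy"],c["cx"],c["cy"]]); print(n,c)
E
```

```text
pics
{'time_s': 0.0, 'qpos': [-67.545, 18.441, -4.016, 83.174, 1.293, 78.542, -3.262], 'joint_velocities': [0.039, -0.017, 0.083, -0.127, 0.022, -0.05, 0.072], 'effort': [0.0, -49.13, -0.404, -31.252, -0.064, 0.044, 0.0], 'tool_pos': [0.24, 0.604, 0.243], 'tool_rot': [-179.889, 0.004, 158.352], 'force': [-0.126, -0.337, -1.06], 'wrist_torque': [0.005, 0.004, 0.004], 'grasp_force': 0.0, 'grip_width': 0.087}
scene {'fx': 439.02109408171066, 'fy': 439.02109408171066, 'cx': 317.0018427241381, 'cy': 237.9986207826464, 'T': array([[ 0.61068464,  0.58351409, -0.53532754,  1.01549479],
       [ 0.79179679, -0.45938979,  0.40251567, -0.41814845],
       [-0.01105043, -0.66968076, -0.74256687,  0.84533024],
       [ 0.        ,  0.        ,  0.        ,  1.        ]])}
side {'fx': 466.58125165991885, 'fy': 466.58125165991885, 'cx': 317.8993858804784, 'cy': 242.9458671308097, 'T': array([[ 0.77570448, -0.36033907,  0.51811034, -0.07616738],
       [-0.63098246, -0.4272326 ,  0.6475596 , -0.6967671 ],
       [-0.0119874 , -0.82923342, -0.55877387,  0.69713204],
       [ 0.        ,  0.        ,  0.        ,  1.        ]])}
```

View pics/scene0.png

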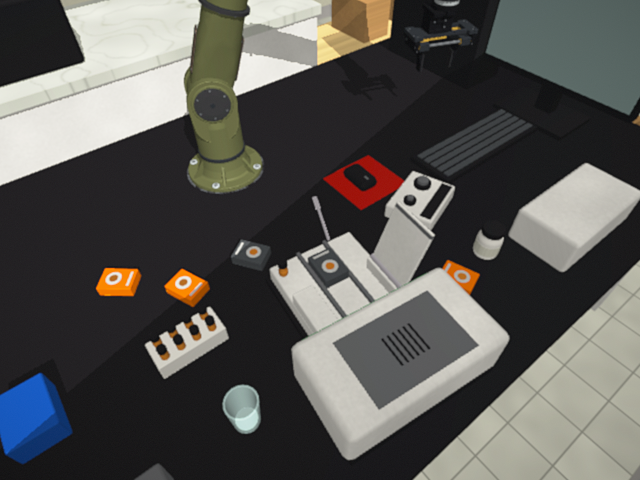

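View pics/side0.png

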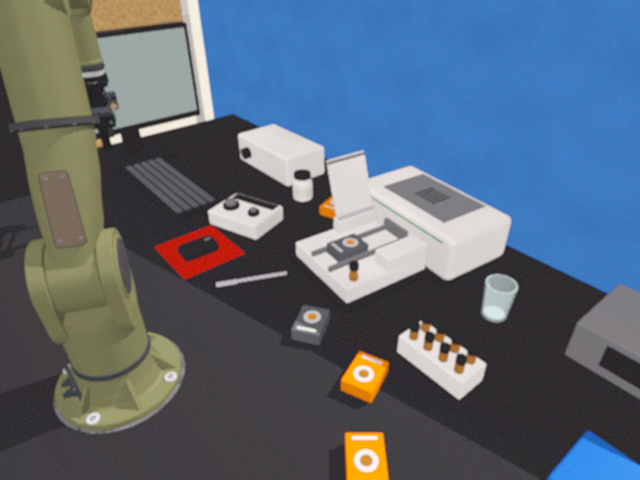

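The scene view shows the deck with the cassette (330,265), the lid open (405,245), the pod (420,197), the vial (283,270) and the spare (250,254). The side view confirms this, with the larger key at about (231,204).

```bash
cat > h.py <<'E'
import cv2,numpy as np
def load(n):
    z=np.load(n+".npz"); return z["p"],z["d"],z["T"],z["k"]
def cloud(d,T,k):
    v,u=np.mgrid[:d.shape[0],:d.shape[1]]
    P=np.stack([(u-k[2])/k[0]*d,(v-k[3])/k[1]*d,d],-1)@T[:3,:3].T+T[:3,3]
    P[d==0]=np.nan; return P
def ray(u,v,T,k,z):
    r=T[:3,:3]@np.array([(u-k[2])/k[0],(v-k[3])/k[1],1]); c=T[:3,3]
    return c+r*(z-c[2])/r[2]
E
python3 - <<'E'
from h import *
for n in("scene0","side0"):
    p,d,T,k=load(n); P=cloud(d,T,k); z=P[...,2]
    bright=p.min(2)>110
    roi=np.zeros(z.shape,bool)
    if n[1]=='c': roi[230:470,225:515]=1; pod=np.s_[165:235,380:460]
    else: roi[150:305,290:515]=1; pod=np.s_[190:240,200:290]
    m=roi&(abs(z-.137)<.006)
    X=P[m][:,:2]; r=cv2.minAreaRect((X*1000).astype(np.float32)); print(n,"housing",m.sum(),r,"zmed",np.median(z[m]))
    m2=roi&(abs(z-.060)<.006)&(p.min(2)>90)
    print(" deck",m2.sum(),np.median(z[m2]),cv2.minAreaRect((P[m2][:,:2]*1000).astype(np.float32)))
    q=np.zeros(z.shape,bool);q[pod]=1
    m3=q&(abs(z-.045)<.004)&(p.min(2)>120)
    print(" pod",m3.sum(),np.median(z[m3]),cv2.minAreaRect((P[m3][:,:2]*1000).astype(np.float32)))
    m4=roi&(abs(z-.088)<.007)&(p.max(2)<110)
    print(" cass",m4.sum(),np.median(z[m4]),cv2.minAreaRect((P[m4][:,:2]*1000).astype(np.float32)))
    for nm,(u,v) in ({"big":(422,182),"small":(409,200),"window":(330,266),"vial":(283,267)} if n[1]=='c' else {"big":(231,203),"small":(253,212),"window":(350,242),"vial":(354,266)}).items(): print(" ",nm,P[v,u].round(3))
p,_,_,_=load("scene0")
a=cv2.resize(p[165:345,230:470],None,fx=3.3,fy=3.3,interpolation=cv2.INTER_CUBIC);cv2.imwrite("pics/crop1.png",a)
E
```

```text
scene0 housing 17732 ((733.3095703125, -56.475677490234375), (350.33575439453125, 310.5545349121094), 83.55266571044922) zmed 0.13445178310066935
 deck 4309 0.05854936694541779 ((706.9874877929688, -11.98193359375), (532.4856567382812, 562.22314453125), 42.776363372802734)
 pod 1035 0.043565670993777394 ((486.7130126953125, 333.1524658203125), (128.5142364501953, 166.5759735107422), 19.085599899291992)
 cass 679 0.08598996246971702 ((602.1051635742188, 18.104217529296875), (687.8976440429688, 229.5174102783203), 88.4443588256836)
  big [0.468 0.35  0.066]
  small [0.489 0.281 0.056]
  window [ 0.552 -0.035  0.087]
  vial [ 0.493 -0.12   0.091]
side0 housing 5202 ((730.7214965820312, -57.7611083984375), (350.6814880371094, 309.3675231933594), 83.86986541748047) zmed 0.13550227582199587
 deck 3565 0.05987266767565824 ((654.67724609375, 28.886871337890625), (413.9906311035156, 811.1765747070312), 0.8371500968933105)
 pod 832 0.04439166010661583 ((480.5357360839844, 331.8873291015625), (127.06253051757812, 174.30523681640625), 20.602203369140625)
 cass 328 0.08613065949365573 ((592.6448974609375, 117.29069519042969), (534.6674194335938, 82.78966522216797), 70.25995635986328)
  big [0.451 0.349 0.064]
  small [0.478 0.278 0.056]
  window [ 0.548 -0.037  0.089]
  vial [ 0.479 -0.125  0.102]
```

View pics/crop1.png

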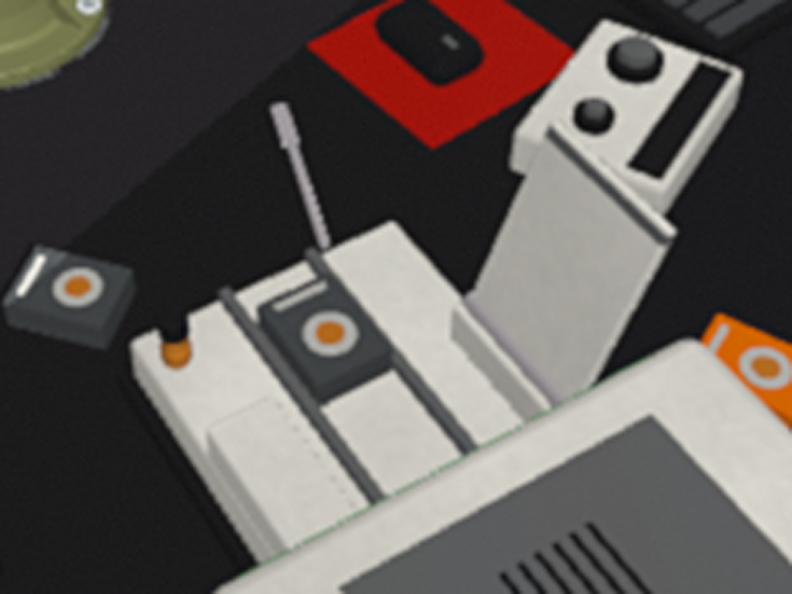

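The crop shows the rails running from about (222,290) to (380,500) and from (312,252) to (470,455). The cassette is between them near the front, the lid is at the right, and the larger key is at (635,60).

```bash
cat > m.py <<'E'
from h import *
def comp(m,seed=None):
    n,l,s,c=cv2.connectedComponentsWithStats(m.astype(np.uint8)); i=1+np.argmax(s[1:,4]) if seed is None else l[seed[1],seed[0]]
    return l==i
for n in("scene0","side0"):
    p,d,T,k=load(n); P=cloud(d,T,k); z=P[...,2]; s=n[1]=='c'
    roi=np.zeros(z.shape,bool)
    if s: roi[255:470,285:515]=1
    else: roi[150:305,340:515]=1
    m=comp(roi&(abs(z-.135)<.004))
    R=cv2.minAreaRect((P[m][:,:2]*1000).astype(np.float32)); print(n,"housing",m.sum(),R)
    # rails
    for a,b in ([((222,290),(380,500)),((312,252),(470,455))] if s else []):
        A,B=[ray(230+q[0]/3.3,165+q[1]/3.3,T,k,.072)for q in(a,b)]; print(" rail",A.round(4),B.round(4),np.degrees(np.arctan2(*(B-A)[1::-1])))
    # orange/white window rings: hue orange
    hsv=cv2.cvtColor(p,cv2.COLOR_BGR2HSV); u0,v0=(330,266) if s else (349,242)
    w=np.zeros(z.shape,bool); w[v0-10:v0+10,u0-13:u0+13]=1
    o=w&(hsv[...,1]>110)&(hsv[...,2]>90)&(hsv[...,0]<22); ys,xs=np.nonzero(o); print(" window",len(xs),xs.mean(),ys.mean(),ray(xs.mean(),ys.mean(),T,k,.088).round(4))
    # cassette top: dark comp
    w=np.zeros(z.shape,bool); 
    if s: w[240:295,300:360]=1
    else: w[228:265,322:375]=1
    m=w&(abs(z-.087)<.004); m=comp(m); r=cv2.minAreaRect((P[m][:,:2]*1000).astype(np.float32)); print(" cass",m.sum(),r)
    # keys
    for nm,(u,v),zz,g in (("big",(422,182) if s else (231,203),.064,9),("small",(409,200) if s else (253,212),.056,7)):
        w=np.zeros(z.shape,bool); w[v-g-4:v+g+4,u-g-6:u+g+6]=1
        m=w&(z>zz-.006)&(z<.08); m=comp(m); Q=P[m]; print(" ",nm,m.sum(),cv2.minEnclosingCircle((Q[:,:2]*1000).astype(np.float32)),np.percentile(Q[:,2],[10,50,90]).round(4), Q.mean(0).round(4))
    # lid: points high above deck, normal & extent
    w=np.zeros(z.shape,bool)
    if s: w[195:290,365:440]=1
    else: w[145:225,320:380]=1
    m=comp(w&(z>.12)&(z<.26)&(p.min(2)>90)); Q=P[m]; c=Q.mean(0); nn=np.linalg.svd(Q-c,full_matrices=False)[2][2]
    Q=Q[abs((Q-c)@nn)<.006]; print(" lid",len(Q),c.round(4),nn.round(3),"top",Q[Q[:,2]>np.percentile(Q[:,2],99)].mean(0).round(4),Q[:,2].max())
E
python3 m.py
```

```text
scene0 housing 17436 ((792.2905883789062, -62.86328125), (349.8838195800781, 190.14382934570312), 83.40058135986328)
 rail [ 0.4664 -0.0629  0.072 ] [ 0.6644 -0.0856  0.072 ] -6.5546591060281205
 rail [0.4774 0.0085 0.072 ] [ 0.6742 -0.0194  0.072 ] -8.079957420902755
 window 44 329.5 265.5 [ 0.551  -0.0358  0.088 ]
 cass 775 ((543.0404052734375, -33.12639236450195), (60.70566940307617, 80.94645690917969), 82.57496643066406)
  big 91 ((460.1128845214844, 364.96087646484375), 16.744319915771484) [0.0605 0.0645 0.0668] [0.4609 0.3626 0.0642]
  small 108 ((485.7934875488281, 289.9278564453125), 18.39386558532715) [0.0523 0.056  0.0639] [0.4886 0.2857 0.0571]
 lid 2339 [0.651  0.0765 0.1795] [-0.107 -0.941  0.321] top [0.6524 0.0949 0.2353] 0.2365498224671453
side0 housing 5090 ((738.78173828125, -58.62678527832031), (350.6814880371094, 293.15435791015625), 83.86986541748047)
 window 20 349.8 241.75 [ 0.5489 -0.0351  0.088 ]
 cass 546 ((539.6234130859375, -34.09122848510742), (62.314273834228516, 82.26910400390625), 82.50154876708984)
  big 70 ((454.7801513671875, 358.16107177734375), 18.234216690063477) [0.0611 0.0653 0.0674] [0.4546 0.3592 0.0647]
  small 86 ((482.6516418457031, 286.3362731933594), 16.86796760559082) [0.0527 0.0567 0.0646] [0.4802 0.2834 0.0578]
 lid 1586 [0.6521 0.0758 0.1742] [-0.003  0.95  -0.312] top [0.6356 0.0956 0.2358] 0.2373905564902017
```

Call:
drive_tool:
  moves:
    - [[0, 0, 0], [0, 0, 0.12], 1]
    - [[0, 0, 0], [0, 0, 0.12], 1]
    - [[0, 0, 0], [0, 0, 0.12], 1]
    - [[0, 0, 0], [0, 0, 0.12], 1]
    - [[0, 0, 0], [0, 0, 0.12], 1]
    - [[0, 0, 0], [0, 0, 0.12], 1]
    - [[0, 0, 0], [0, 0, 0.12], 1]
    - [[0, 0, 0], [0, 0, 0.12], 1]
    - [[0, 0, 0], [0, 0, 0.12], 1]
    - [[0, 0, 0], [0, 0, 0.12], 1]
    - [[0, 0, 0], [0, 0, 0.115], 1]
    - [[0, 0, 0], [0, 0, 0], 1]
  newtons: 10

```text
time_s: 1.1
tool_pos: [0.2397, 0.6039, 0.2439]
tool_rot: [180.0, 0.1, 82.8]
force: [-0.1, -0.1, -0.7]
grip_width: 0.015
grasp_force: 0.0
```

Call:
drive_tool:
  moves:
    - [[-25, 30, 0], [0, 0, 0], 1]
    - [[-25, 30, 0], [0, 0, 0], 1]
    - [[-25, 30, 0], [0, 0, 0], 1]
    - [[-25, 30, 0], [0, 0, 0], 1]
    - [[-25, 30, 0], [0, 0, 0], 1]
    - [[-25, 30, 0], [0, 0, 0], 1]
    - [[-35, 8, 0], [0, 0, 0], 1]
    - [[-35, 8, 0], [0, 0, 0], 1]
    - [[-35, 8, 0], [0, 0, 0], 1]
    - [[-35, 8, 0], [0, 0, 0], 1]
    - [[-35, 8, 0], [0, 0, 0], 1]
    - [[-35, 8, 0], [0, 0, 0], 1]

```text
time_s: 2.1
tool_pos: [0.4221, 0.2172, 0.2444]
tool_rot: [-180.0, -0.0, 83.2]
force: [0.4, -0.1, -0.0]
grip_width: 0.0002
grasp_force: 0.0
```

Call:
drive_tool:
  moves:
    - [[-33, 10, 0], [0, 0, 0], 1]
    - [[-33, 10, 0], [0, 0, 0], 1]
    - [[-33, 10, 0], [0, 0, 0], 1]
    - [[-33, 10, 0], [0, 0, 0], 1]
    - [[-33, 10, 0], [0, 0, 0], 1]
    - [[-33, 10, 0], [0, 0, 0], 1]
    - [[-33, 10, 0], [0, 0, 0], 1]
    - [[0, 0, 0], [0, 0, 0], 1]
    - [[0, 0, 0], [0, 0, 0], 1]
    - [[0, 0, 0], [0, 0, 0], 1]

```text
time_s: 2.93
tool_pos: [0.4634, -0.018, 0.2444]
tool_rot: [-180.0, -0.0, 83.1]
force: [-0.2, 0.5, 0.4]
grip_width: 0.0009
grasp_force: 0.0
```

```bash
cat > cap.py <<'E'
import sys,cv2,numpy as np
from cell import env
for a in sys.argv[2:]:
    p,d=env.read_camera(a); c=env.get_calibration(a); n=a+sys.argv[1]
    cv2.imwrite(f"pics/{n}.png",p); np.savez(f"{n}.npz",p=p,d=d,T=c["T"],k=[c["fx"],c["fy"],c["cx"],c["cy"]])
E
python3 cap.py 1 wrist
```

```text
(no output)
```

View pics/wrist1.png

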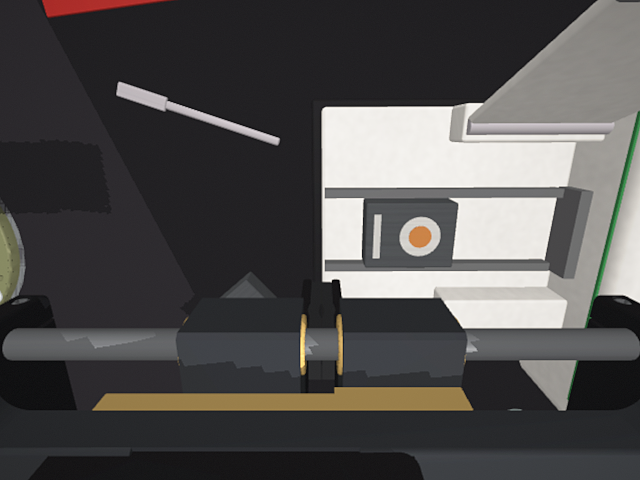

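The wrist view shows the cassette at (364–457, 199–267), the rails at rows 192 and 265, the stop at about (568,232) and the closed tips at (322,300).

```bash
python3 - <<'E'
from h import *
p,d,T,k=load("wrist1"); P=cloud(d,T,k)
for nm,u,v,z in(("rL0",327,192,.072),("rL1",562,192,.072),("rR0",327,265,.072),("rR1",547,266,.072),("cfl",364,199,.088),("cfr",364,266,.088),("cbl",449,198,.088),("cbr",449,266,.088),("deckfront",322,150,.06),("win",420,237,.088)):
    w=ray(u,v,T,k,z); dx,dy=w[0]-.623,w[1]+.0435
    print(nm,w.round(4),"depth",P[v,u].round(4),"ftir",np.round([.9925*dx-.1219*dy,.1219*dx+.9925*dy],4))
E
```

```text
rL0 [0.4721 0.0129 0.072 ] depth [0.4721 0.0131 0.0732] ftir [-0.1566  0.0376]
rL1 [ 0.6823 -0.0121  0.072 ] depth [ 0.6814 -0.0118  0.0734] ftir [0.055  0.0384]
rR0 [ 0.4641 -0.0569  0.072 ] depth [ 0.4641 -0.0568  0.0723] ftir [-0.1561 -0.0327]
rR1 [ 0.6739 -0.0829  0.072 ] depth [ 0.6733 -0.0825  0.0729] ftir [ 0.0553 -0.0329]
cfl [0.503  0.0057 0.088 ] depth [0.5053 0.0014 0.0658] ftir [-0.1251  0.0342]
cfr [ 0.498  -0.0557  0.088 ] depth [ 0.4992 -0.0616  0.0734] ftir [-0.1226 -0.0274]
cbl [ 0.5756 -0.002   0.088 ] depth [ 0.5826 -0.0065  0.0679] ftir [-0.0521  0.0354]
cbr [ 0.5749 -0.0649  0.088 ] depth [ 0.5747 -0.0647  0.0886] ftir [-0.0451 -0.0271]
deckfront [0.4719 0.0493 0.06  ] depth [0.4719 0.0493 0.0578] ftir [-0.1613  0.0737]
win [ 0.5497 -0.0341  0.088 ] depth [ 0.5491 -0.0334  0.0901] ftir [-0.0739  0.0004]
```

Call:
drive_tool:
  moves:
    - [[-5, 5, 20], [0, 0, 0], 1]
    - [[0, 0, 35], [0, 0, 0], 1]
    - [[0, 0, 35], [0, 0, 0], 1]
    - [[0, 0, 35], [0, 0, 0], 1]
    - [[0, 0, 22], [0, 0, 0], 1]
    - [[0, 0, 0], [0, 0, 0], 1]
    - [[0, 0, 0], [0, 0, 0], 1]
    - [[0, 0, 0], [0, 0, 0], 1]

```text
time_s: 3.65
tool_pos: [0.4692, -0.0234, 0.0989]
tool_rot: [179.9, -0.0, 83.1]
force: [0.2, -0.2, 0.1]
grip_width: 0.0005
grasp_force: 0.0
```

Call:
drive_tool:
  moves:
    - [[0, 8, 1], [0, 0, 0], 1]
    - [[0, 8, 0], [0, 0, 0], 1]
    - [[0, 8, 0], [0, 0, 0], 1]
    - [[0, 8, 0], [0, 0, 0], 1]
    - [[0, 8, 0], [0, 0, 0], 1]
    - [[0, 8, 0], [0, 0, 0], 1]
    - [[0, 8, 0], [0, 0, 0], 1]
    - [[0, 8, 0], [0, 0, 0], 1]
    - [[0, 8, 0], [0, 0, 0], 1]
    - [[0, 8, 0], [0, 0, 0], 1]
    - [[0, 8, 0], [0, 0, 0], 1]
    - [[0, 8, 0], [0, 0, 0], 1]

```text
time_s: 4.65
tool_pos: [0.5642, -0.0361, 0.0964]
tool_rot: [180.0, 0.0, 83.0]
force: [-2.1, -0.1, 0.8]
grip_width: 0.0007
grasp_force: 0.7
```

Call:
drive_tool:
  moves:
    - [[0, 4, 0], [0, 0, 0], 1]
    - [[0, 4, 0], [0, 0, 0], 1]
    - [[0, 4, 0], [0, 0, 0], 1]
    - [[0, 0, 0], [0, 0, 0], 1]

```text
time_s: 4.98
tool_pos: [0.5761, -0.0375, 0.0966]
tool_rot: [179.9, 0.0, 83.0]
force: [0.4, 0.0, 0.5]
grip_width: 0.0007
grasp_force: 0.0
```

Call:
drive_tool:
  moves:
    - [[0, 3, 0], [0, 0, 0], 1]
    - [[0, 3, 0], [0, 0, 0], 1]
    - [[0, 2, 0], [0, 0, 0], 1]
    - [[0, 2, 0], [0, 0, 0], 1]

```text
time_s: 5.32
tool_pos: [0.5852, -0.0385, 0.0966]
tool_rot: [-180.0, -0.0, 83.0]
force: [-0.6, 0.4, 1.0]
grip_width: 0.0004
grasp_force: 0.7
```

Call:
drive_tool:
  moves:
    - [[0, 2, 0], [0, 0, 0], 1]
    - [[0, 1, 0], [0, 0, 0], 1]

```text
time_s: 5.48
tool_pos: [0.5884, -0.039, 0.0966]
tool_rot: [180.0, 0.0, 83.0]
force: [-1.2, 0.5, 1.6]
grip_width: 0.0005
grasp_force: 0.8
```

```bash
python3 cap.py 2 wrist scene
```

```text
(no output)
```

View pics/wrist2.png

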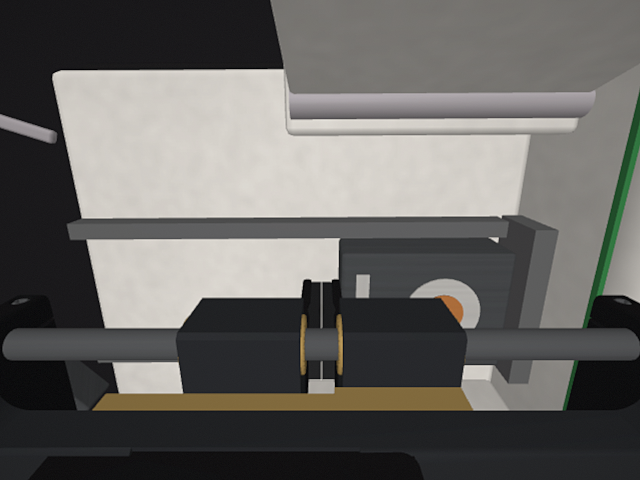

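The wrist view shows the cassette's far edge (513,270) close to the stop (510–530, 220–380), so a small gap may remain. I'll push on until the force rises.

Call:
drive_tool:
  moves:
    - [[0, 1, 0], [0, 0, 0], 1]
    - [[0, 1, 0], [0, 0, 0], 1]

```text
time_s: 5.75
tool_pos: [0.5899, -0.0392, 0.0966]
tool_rot: [-180.0, -0.0, 83.0]
force: [-2.0, -0.4, 0.6]
grip_width: 0.0008
grasp_force: 0.8
```

Call:
drive_tool:
  moves:
    - [[0, 1, 0], [0, 0, 0], 1]
    - [[0, 1, 0], [0, 0, 0], 1]

```text
time_s: 5.92
tool_pos: [0.5921, -0.0395, 0.0966]
tool_rot: [-180.0, -0.0, 83.0]
force: [-1.9, 0.5, 1.2]
grip_width: 0.0003
grasp_force: 0.9
```

Call:
drive_tool:
  moves:
    - [[0, 1, 0], [0, 0, 0], 1]
    - [[0, 1, 0], [0, 0, 0], 1]

```text
time_s: 6.08
tool_pos: [0.593, -0.0396, 0.0965]
tool_rot: [-179.8, -0.0, 83.0]
force: [-7.8, 0.5, 5.9]
grip_width: 0.0001
grasp_force: 3.7
```

Call:
drive_tool:
  moves:
    - [[0, 1, 0], [0, 0, 0], 1]
    - [[0, 1, 0], [0, 0, 0], 1]

```text
time_s: 6.25
tool_pos: [0.5931, -0.0396, 0.0964]
tool_rot: [-179.6, -0.0, 83.0]
force: [-12.9, 2.0, 11.4]
grip_width: 0.0006
grasp_force: 6.5
```

Call:
drive_tool:
  moves:
    - [[0, -10, 0], [0, 0, 0], 1]
    - [[0, -12, 0], [0, 0, 0], 1]
    - [[0, 0, -38], [0, 0, 0], 1]
    - [[0, 0, -38], [0, 0, 0], 1]
    - [[0, 0, -38], [0, 0, 0], 1]
    - [[0, 0, -38], [0, 0, 0], 1]
    - [[0, 0, -38], [0, 0, 0], 1]
    - [[0, 0, -38], [0, 0, 0], 1]
    - [[0, 0, 0], [0, 0, 0], 1]

```text
time_s: 7.0
tool_pos: [0.5781, -0.0381, 0.333]
tool_rot: [179.2, -0.2, 83.0]
force: [-0.5, -0.4, -0.3]
grip_width: 0.0006
grasp_force: 0.0
```

```bash
python3 cap.py 3 wrist side
```

```text
(no output)
```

View pics/wrist3.png

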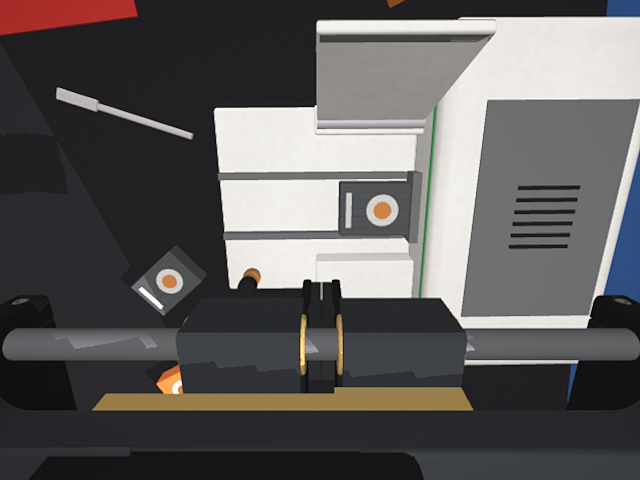

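The cassette (340–412, 181–237) lies against the stop (415,205). The lid's free edge is at the top (317–495, 20–40).

```bash
python3 - <<'E'
from h import *
p,d,T,k=load("wrist3")
for nm,u,v,z in(("cassback",411,210,.088),("cassfront",340,210,.088),("win",382,210,.088),("stopface_top",408,175,.09),("lid near",317,22,.237),("lid far",495,22,.237)):
    w=ray(u,v,T,k,z); dx,dy=w[0]-.623,w[1]+.0435
    print(nm,w.round(4),"ftir",np.round([.9925*dx-.1219*dy,.1219*dx+.9925*dy],4))
E
```

```text
cassback [ 0.6791 -0.0503  0.088 ] ftir [0.0565 0.0001]
cassfront [ 0.6002 -0.0404  0.088 ] ftir [-0.023   0.0003]
win [ 0.6468 -0.0463  0.088 ] ftir [0.024  0.0001]
stopface_top [ 0.6772 -0.0108  0.09  ] ftir [0.0498 0.039 ]
lid near [0.5928 0.1055 0.237 ] ftir [-0.0481  0.1442]
lid far [0.6971 0.0929 0.237 ] ftir [0.057  0.1444]
```

Call:
drive_tool:
  moves:
    - [[35, 12, 0], [0, 0, 0], 1]
    - [[35, 12, 0], [0, 0, 0], 1]
    - [[35, 12, 0], [0, 0, 0], 1]
    - [[35, 12, 0], [0, 0, 0], 1]
    - [[38, 12, 0], [0, 0, 0], 1]
    - [[0, 0, 0], [0, 0, 0], 1]

```text
time_s: 7.6
tool_pos: [0.6561, 0.1435, 0.3199]
tool_rot: [-179.8, -0.2, 83.7]
force: [-2.6, 1.9, -1.2]
grip_width: 0.0005
grasp_force: 0.0
```

Call:
drive_tool:
  moves:
    - [[0, 0, 30], [0, 0, 0], 1]
    - [[0, 0, 35], [0, 0, 0], 1]
    - [[0, 0, 30], [0, 0, 0], 1]
    - [[0, 0, 0], [0, 0, 0], 1]
    - [[0, 0, 0], [0, 0, 0], 1]

```text
time_s: 8.02
tool_pos: [0.654, 0.132, 0.227]
tool_rot: [-179.7, 0.1, 83.0]
force: [0.5, -0.6, 0.2]
grip_width: 0.0006
grasp_force: 0.0
```

Call:
drive_tool:
  moves:
    - [[-7, 0, 0], [0, 0, 0], 1]
    - [[-7, 0, 0], [0, 0, 0], 1]
    - [[-7, 0, 0], [0, 0, 0], 1]
    - [[-7, 0, 0], [0, 0, 0], 1]
    - [[-7, 0, 0], [0, 0, 0], 1]
    - [[-7, 0, 0], [0, 0, 0], 1]
    - [[-7, 0, 0], [0, 0, 0], 1]
    - [[-7, 0, 0], [0, 0, 0], 1]
    - [[-6, 0, 0], [0, 0, 0], 1]
    - [[-6, 0, 0], [0, 0, 0], 1]

```text
time_s: 8.85
tool_pos: [0.647, 0.0637, 0.2295]
tool_rot: [-180.0, 0.0, 83.0]
force: [0.7, 1.9, 0.7]
grip_width: 0.0005
grasp_force: 1.0
```

Call:
drive_tool:
  moves:
    - [[-7, 0, 0], [0, 0, 0], 1]
    - [[-7, 0, 0], [0, 0, 0], 1]
    - [[-7, 0, 1], [0, 0, 0], 1]
    - [[-8, 0, 1], [0, 0, 0], 1]
    - [[-7, 0, 2], [0, 0, 0], 1]
    - [[-7, 0, 2], [0, 0, 0], 1]
    - [[-7, 0, 2], [0, 0, 0], 1]
    - [[-7, 0, 3], [0, 0, 0], 1]

```text
time_s: 9.52
tool_pos: [0.64, 0.0073, 0.2182]
tool_rot: [-180.0, -0.0, 83.0]
force: [0.9, 1.8, 0.1]
grip_width: 0.0008
grasp_force: 0.8
```

```bash
python3 cap.py 4 side
```

```text
(no output)
```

View pics/side4.png

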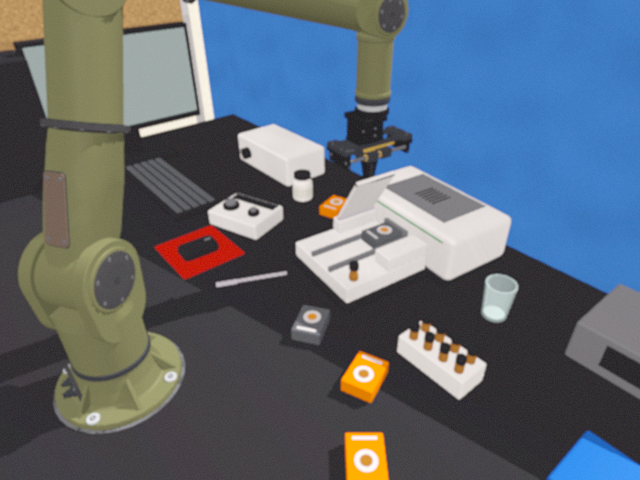

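The lid is past upright at (370,195), leaning over the channel with the finger on its outer face. I'll carry on along the arc.

Call:
drive_tool:
  moves:
    - [[-8, 0, 5], [0, 0, 0], 1]
    - [[-8, 0, 5], [0, 0, 0], 1]
    - [[-8, 0, 6], [0, 0, 0], 1]
    - [[-7, 0, 7], [0, 0, 0], 1]
    - [[-6, 0, 7], [0, 0, 0], 1]
    - [[-6, 0, 8], [0, 0, 0], 1]
    - [[-5, 0, 8], [0, 0, 0], 1]
    - [[-4, 0, 9], [0, 0, 0], 1]
    - [[-4, 0, 9], [0, 0, 0], 1]
    - [[-2, 0, 9], [0, 0, 0], 1]
    - [[-2, 0, 9], [0, 0, 0], 1]
    - [[-2, 0, 8], [0, 0, 0], 1]

```text
time_s: 10.57
tool_pos: [0.6324, -0.0535, 0.1273]
tool_rot: [-180.0, -0.0, 83.0]
force: [0.7, 0.0, 0.7]
grip_width: 0.0002
grasp_force: 0.4
```

Call:
drive_tool:
  moves:
    - [[0, 0, 2], [0, 0, 0], 1]
    - [[0, 0, 1], [0, 0, 0], 1]

```text
time_s: 10.73
tool_pos: [0.6321, -0.0535, 0.1246]
tool_rot: [-179.9, 0.0, 83.0]
force: [0.1, 0.6, -0.2]
grip_width: 0.0007
grasp_force: 0.0
```

Call:
drive_tool:
  moves:
    - [[0, 0, 2], [0, 0, 0], 1]
    - [[0, 0, 0], [0, 0, 0], 1]

```text
time_s: 10.9
tool_pos: [0.6326, -0.0534, 0.1245]
tool_rot: [-180.0, -0.0, 83.0]
force: [-4.2, -0.6, 5.0]
grip_width: 0.0007
grasp_force: 2.5
```

Call:
drive_tool:
  moves:
    - [[0, 0, 2], [0, 0, 0], 1]
    - [[0, 0, 0], [0, 0, 0], 1]

```text
time_s: 11.07
tool_pos: [0.6326, -0.0534, 0.1244]
tool_rot: [-180.0, -0.1, 83.0]
force: [-7.1, 0.3, 14.2]
grip_width: 0.0006
grasp_force: 7.1
```

Call:
drive_tool:
  moves:
    - [[0, 0, 1], [0, 0, 0], 1]
    - [[0, 0, 0], [0, 0, 0], 1]

```text
time_s: 11.23
tool_pos: [0.6327, -0.0534, 0.1243]
tool_rot: [-180.0, -0.1, 83.0]
force: [-8.4, 1.5, 18.6]
grip_width: 0.0005
grasp_force: 9.4
```

Call:
drive_tool:
  moves:
    - [[0, 0, -10], [0, 0, 0], 1]
    - [[0, 0, -36], [0, 0, 0], 1]
    - [[0, 0, -38], [0, 0, 0], 1]
    - [[0, 0, -38], [0, 0, 0], 1]
    - [[30, -20, 0], [0, 0, 0], 1]
    - [[35, -25, 0], [0, 0, 0], 1]
    - [[35, -25, 0], [0, 0, 0], 1]
    - [[35, -25, 0], [0, 0, 0], 1]
    - [[35, -25, 0], [0, 0, 0], 1]
    - [[35, -25, 0], [0, 0, 0], 1]
    - [[35, -25, 0], [0, 0, 0], 1]
    - [[35, -25, 0], [0, 0, 0], 1]

```text
time_s: 12.23
tool_pos: [0.4759, 0.2368, 0.2433]
tool_rot: [179.9, -0.1, 83.0]
force: [0.5, 0.4, -0.2]
grip_width: 0.0003
grasp_force: 0.0
```

Call:
drive_tool:
  moves:
    - [[35, -15, 0], [0, 0, 0], 1]
    - [[35, -15, 0], [0, 0, 0], 1]
    - [[0, 0, 0], [0, 0, 0], 1]
    - [[0, 0, 0], [0, 0, 0], 1]
    - [[0, 0, 0], [0, 0, 0], 1]

```text
time_s: 12.65
tool_pos: [0.4562, 0.3076, 0.2428]
tool_rot: [180.0, 0.0, 83.0]
force: [0.4, -0.3, -0.3]
grip_width: 0.0002
grasp_force: 0.0
```

```bash
python3 cap.py 5 wrist scene
```

```text
(no output)
```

View pics/wrist5.png

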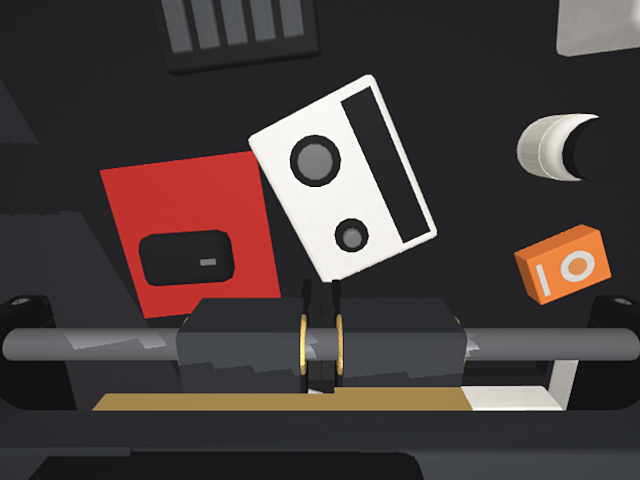

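View pics/scene5.png

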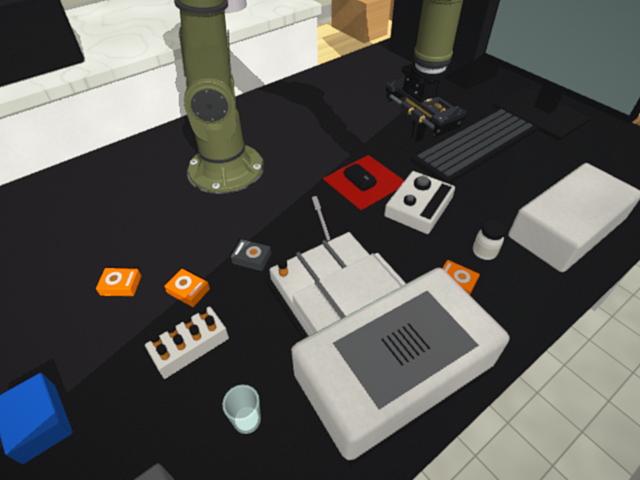

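In the scene view the lid is shut over the channel at (355,285). In the wrist view the larger key is at about (316,161) and the small key at (351,236).

```bash
python3 - <<'E'
from h import *
p,d,T,k=load("wrist5"); P=cloud(d,T,k)
g=p.astype(int).mean(2); w=np.zeros(g.shape,bool); w[138:185,292:340]=1
n,l,s,c=cv2.connectedComponentsWithStats((w&(g>65)&(g<190)).astype(np.uint8)); i=l[161,316]; print(s[i],c[i])
z=P[...,2]; zt=np.median(z[l==i]); zh=[z[161,u].round(4) for u in (294,295,336,337)]
K=ray(c[i][0],c[i][1],T,k,zt); t=np.array([.4562,.3076]); D=K[:2]-t
print("key",K.round(4),zt,"housing z",zh,"tool x,y shift",(D@[.1219,.9925]).round(4),(D@[.9925,-.1219]).round(4))
p,d,T,k=load("scene5"); P=cloud(d,T,k); m=np.zeros(g.shape,bool); m[270:290,335:370]=1; Q=P[m]
A=np.c_[Q[:,:2]-Q[:,:2].mean(0),np.ones(len(Q))]; print("lid plane",np.linalg.lstsq(A,Q[:,2],rcond=None)[0].round(4))
E
```

```text
[ 297  144   36   36 1007] [314.56206554 161.37437934]
key [nan nan nan] nan housing z [np.float64(0.0591), np.float64(0.0573), np.float64(0.0576), np.float64(0.0585)] tool x,y shift nan nan
 ** On entry to DLASCL parameter number  4 had an illegal value
 ** On entry to DLASCL parameter number  4 had an illegal valueTraceback (most recent call last):
  File "<stdin>", line 9, in <module>
    x, resids, rank, s = _umath_linalg.lstsq(a, b, rcond,
                         ~~~~~~~~~~~~~~~~~~~^^^^^^^^^^^^^
                                             signature=signature)
                                             ^^^^^^^^^^^^^^^^^^^^
    raise LinAlgError("SVD did not converge in Linear Least Squares")
numpy.linalg.LinAlgError: SVD did not converge in Linear Least Squares
```

```bash
python3 - <<'E'
from h import *
p,d,T,k=load("wrist5"); P=cloud(d,T,k); z=P[...,2]
zt=np.nanmedian(z[152:170,306:324]); K=ray(314.6,161.4,T,k,zt); D=K[:2]-[.4562,.3076]
print("key",K.round(4),"tool x,y shift",(D@[.1219,.9925]).round(4),(D@[.9925,-.1219]).round(4))
p,d,T,k=load("scene5"); P=cloud(d,T,k); Q=P[270:290,335:370].reshape(-1,3); Q=Q[np.isfinite(Q[:,2])]
A=np.c_[Q[:,:2]-Q[:,:2].mean(0),np.ones(len(Q))]; print("lid plane",len(Q),np.linalg.lstsq(A,Q[:,2],rcond=None)[0].round(4))
E
```

```text
key [0.4579 0.3648 0.0678] tool x,y shift 0.057 -0.0052
lid plane 699 [ 0.0639 -0.0268  0.1002]
```

Call:
drive_tool:
  moves:
    - [[28, -2, 0], [0, 0, 0], 1]
    - [[28, -3, 0], [0, 0, 0], 1]
    - [[0, 0, 35], [0, 0, 0], 1]
    - [[0, 0, 35], [0, 0, 0], 1]
    - [[0, 0, 35], [0, 0, 0], 1]
    - [[0, 0, 25], [0, 0, 0], 1]
    - [[0, 0, 10], [0, 0, 0], 1]
    - [[0, 0, 0], [0, 0, 0], 1]
    - [[0, 0, 0], [0, 0, 0], 1]

```text
time_s: 13.5
tool_pos: [0.4588, 0.3637, 0.1035]
tool_rot: [180.0, -0.0, 82.9]
force: [0.1, -0.2, 0.9]
grip_width: 0.0006
grasp_force: 0.0
```

Call:
drive_tool:
  moves:
    - [[0, 0, 3], [0, 0, 0], 1]
    - [[0, 0, 3], [0, 0, 0], 1]
    - [[0, 0, 3], [0, 0, 0], 1]
    - [[0, 0, 2], [0, 0, 0], 1]

```text
time_s: 13.83
tool_pos: [0.458, 0.3646, 0.0922]
tool_rot: [180.0, -0.1, 83.0]
force: [-0.0, -1.3, -0.8]
grip_width: 0.0001
grasp_force: 0.0
```

Centred on the key within about 1 mm. Now pressing.

Call:
drive_tool:
  moves:
    - [[0, 0, 2], [0, 0, 0], 1]
    - [[0, 0, 2], [0, 0, 0], 1]
    - [[0, 0, 2], [0, 0, 0], 1]

```text
time_s: 14.08
tool_pos: [0.4578, 0.3644, 0.0858]
tool_rot: [180.0, -0.0, 83.0]
force: [-0.0, -0.4, 2.9]
grip_width: 0.0005
grasp_force: 1.4
```

Call:
drive_tool:
  moves:
    - [[0, 0, 2], [0, 0, 0], 1]
    - [[0, 0, 2], [0, 0, 0], 1]

```text
time_s: 14.25
tool_pos: [0.4579, 0.3645, 0.0831]
tool_rot: [-180.0, -0.0, 83.0]
force: [-6.0, -5.8, 22.4]
grip_width: 0.0003
grasp_force: 11.2
```

Call:
drive_tool:
  moves:
    - [[0, 0, 1], [0, 0, 0], 1]
    - [[0, 0, 1], [0, 0, 0], 1]

```text
time_s: 14.42
tool_pos: [0.4579, 0.3645, 0.0829]
tool_rot: [-180.0, -0.1, 83.0]
force: [-9.2, -5.8, 28.4]
grip_width: 0.0001
grasp_force: 14.0
```

Call:
drive_tool:
  moves:
    - [[0, 0, 0], [0, 0, 0], 1]
    - [[0, 0, -10], [0, 0, 0], 1]
    - [[0, 0, -30], [0, 0, 0], 1]
    - [[0, 0, -38], [0, 0, 0], 1]
    - [[0, 0, -38], [0, 0, 0], 1]
    - [[0, 0, -20], [0, 0, 0], 1]
    - [[0, 0, 0], [0, 0, 0], 1]
    - [[0, 0, 0], [0, 0, 0], 1]

```text
time_s: 15.08
tool_pos: [0.4582, 0.3646, 0.2167]
tool_rot: [179.9, -0.1, 83.0]
force: [-0.4, -1.5, -0.5]
grip_width: 0.0002
grasp_force: 0.0
```

```bash
python3 cap.py 6 side; python3 - <<'E'
from h import *
a=load("side6")[0];b=load("side0")[0]
c=np.hstack([b[120:300,200:400],a[120:300,200:400]]); cv2.imwrite("pics/cmp.png",cv2.resize(c,None,fx=2,fy=2))
E
```

```text
(no output)
```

View pics/cmp.png

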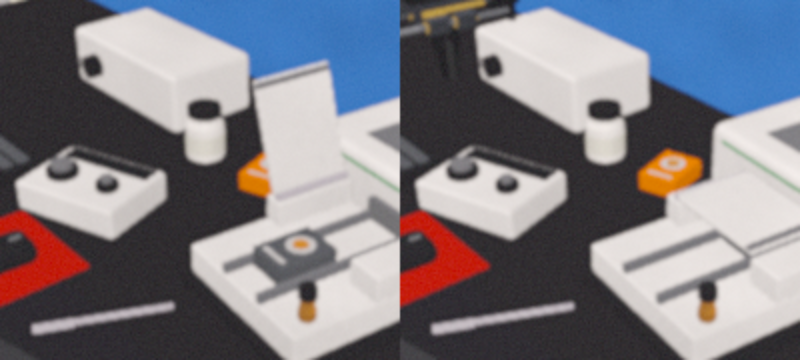

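The before-and-after crop shows the lid shut at (735,215), the cassette under it, the key back up at (462,167), and nothing else moved.

```bash
python3 -c "
from cell import env
print(env.sign_off())"
```

```text
the job is handed in; nothing more can be done
None
```

I pushed the cassette home against the stop, shut the lid and then pressed the larger key right down, and handed the job in at about 15 s; the last picture shows nothing else moved, though the hand-in returned no verdict.

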